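# Put the fume filter unit back into service

### The job

A fresh filter lies in the open drawer of the fume filter unit on the bench. First push the drawer fully home until its catch has seated, then turn the fan selector on the sloping panel up to the three-bar mark, so that it rests in that click position, and let go. Leave the other things on the bench where they are.

Things in the scene. Friction and masses are not known exactly. Their poses are not given: they have to be found in the camera images.
- fume_unit: bench-top fume filter unit, fixed, grey metal box 300 deep (x), 320 wide (y), 236 high. Origin: centre of its underside. Front looks along its own -x; z is up. Front upright from 0 to 140 mm high at x = -150; from that edge the control panel slopes back and up. Flat top from x = -35 to 150; on it at x = 55, y = -70 a capped round hose spigot 104 wide, 50 high. The drawer is in the upright front.
- panel (a point): centre of the sloping control panel (150 along the slope, 320 wide, 40 degrees from level). x points up the slope, z out of the panel. The selector's axis is at y = 72 (left as one faces the front), on a bright square metal plate of 128. Right of it: a round gauge 72 wide, 13 high at x = 22, y = -78; a small rocker (7 high) and lamp below the gauge.
- drawer_handle (a point): middle of the drawer's bow handle: a dark level bar 120 long along y, 11 thick, 35 mm in front of the drawer's face, 82 mm above the bench. Axes as the unit: the drawer opens along -x, is pushed home along +x. Drawer front 312 wide, 22 to 118 mm above the bench; its face stands 16 mm before the unit's front when home.
- filter_drawer (a joint): how far the drawer is open, m: 0 = fully home (stop), at most 0.13. It slides with about 1 N of drag. From about 16 mm before home a spring catch resists (push about 8 to 10 N); once nearer than 7 mm the catch draws the drawer home and holds it with about 4 N. Let go between 16 and 7 mm it may come back out to 16 mm.
- selector_grip (a point): point on the selector's axis, 35 mm above the panel, at gripping height. z points out of the panel along the axis (40 degrees from vertical); x points along the grip bar to its pointed end with the white line, and turns with the knob. Black plastic: round skirt of 64, its top 23 mm below this point; on it an upright grip bar 66 long, 16 wide, its top 11 mm above this point.
- selector (a joint): angle of the fan selector, rad, growing clockwise as seen facing the panel. Five clicks 30 degrees (0.524) apart, marked by black bars around it: 0 = off, ring mark (pointer 60 degrees left of up the slope), 0.524 = one bar, 1.047 = two (straight up the slope), 1.571 = three, 2.094 = four (end stop). A click takes about 0.12 N m; released between two, it falls into the nearer.
- spool: bystander: black and white filament spool lying flat, 190 across, 62 high; origin: centre of the underside
- used_filter: bystander: the old dirty filter cassette lying flat, 215 x 185 x 56; origin: centre of the underside
- acrylic_offcuts: bystander: small stack of clear acrylic plates lying on the unit's flat top, 160 x 100 x 15; origin: centre of the underside
- webcam: bystander: black webcam on a round foot, 64 across, 109 high; origin: centre of the foot
- stepper: bystander: stepper motor 42 x 42 x 66 high; origin: centre of the underside
- scraper: bystander: print scraper lying in front of the drawer, 195 long, 55 wide, 18 high; origin: on its underside where the black handle meets the blade, blade towards +x
- cleaner_bottle: bystander: small bottle, 56 across, 150 high, standing near the front of the drawer; origin: centre of the underside

How it is judged (in metres and radians):
On the way, in this order (a step that is already met when the one before it is completed fails the run):
1. the filter drawer is fully home in its catch (value of joint filter_drawer below 0.003 m), for 0.3 s.
2. with the drawer home, the selector is at the three-bar mark (value of joint filter_drawer below 0.003 m and value of joint selector between 1.48 and 1.66 rad), for 0.3 s.
At the end, for the whole second after the job is handed in: the drawer is home (open less than 3 mm) and the selector rests in its three-bar click position (1.571 rad, within 0.09 rad), released (all of step 2 and velocity of joint selector between -0.1 and 0.1 rad/s); the robot touches nothing.
It fails at once if a bystander is pushed more than 30 mm or knocked over (distance of any of spool, used_filter, acrylic_offcuts, webcam, stepper, scraper, cleaner_bottle from where it was at the start of the episode above 0.03 m or angle between any of webcam, stepper, cleaner_bottle's own z axis and vertical above 0.5 rad).
It also fails if it takes over 51 s, if anything falls off the work surface, if the arm or the gripper's body presses on something with over 40 N, if the wrist force passes 120 N, or if a joint passes its speed limit or range.

### The arm

A 7-joint arm with a two-finger parallel gripper is mounted at the origin on the work surface. World frame = base frame: x ahead of the robot, y to its left, z up, the work surface at z = 0. Lengths are in mm, angles in rad, forces in N, time in s.
With the tool pointing down it reaches from about 425 to 925 mm from the base axis. Payload 6.8 kg.
Tool frame: the origin (TCP) lies between the finger pads; the fingertips stand 17 mm ahead of it and the grasp point (between the pads) lies 2 mm behind it; z points along the fingers, y is the line along which they close (so a half turn about z gives the same grasp; the last joint's range is limited). The gripper opens to 88 mm and grips with 3 to 60 N. Pads are 20 mm wide; open, the fingers measure 115 mm over their backs; the gripper's body (75 mm by 178 mm) begins 61 mm behind the grasp point.
Start: joints at [1.224, 0.477, 0.022, 1.555, -0.011, 1.109, -0.083], TCP at [159.67, -655.86, 239.664] pointing down, gripper open.
Joint ranges: [-2.96, 2.96], [-0.34, 2.1], [-1.41, 1.46], [0.24, 2.44], [-1.37, 4.51], [0.17, 1.92], [-2.96, 2.96]. Speed limits (rad/s): [2.39, 2.39, 3.14, 3.14, 3.14, 3.14, 3.14].

### API

Orientations are given as a unit quaternion [w, x, y, z].
In Python, from cell import r gives the robot as it stands. Calls block until the motion is done:
- r.move_ptp(position, orientation): joint-space move of the TCP to a pose.
- r.move_straight(position, ori=None, speed=150, guard=None): straight line of the TCP; ori=None keeps the orientation; speed is the mean speed in mm/s. With guard (N) it stops when the force on the tool has changed by that much, and returns True; else False.
- r.movej(angles): joint-space move.
- r.set_gripper(opening): opening from 0.0 (shut) to 1.0 (fully open); the grip force is fixed at half the most; returns when the fingers have stopped.
- r.hold(seconds).
- r.inverse_kinematics(position, orientation): joint angles nearest the present ones, or None.
- r.sense(): the state.
- r.read_camera(name): name is "side" or "top"; returns a dict with "img" (480x640x3 uint8, red, green, blue), "z_map" (480x640 float32, mm along the optical axis (not along the pixel's ray), 0 where there is no reading), "fx", "fy", "cx", "cy" (pixels), "dist_coeffs" ([k1, k2, p1, p2, k3] as OpenCV has them; the pictures are not rectified), "rvec" (rotation vector, rad) and "tvec" (3), from world to camera coordinates, as OpenCV has them. Camera axes: x right, y down, z forward; pixel columns grow to the right and rows downward; lengths in mm; the calibration is good to about 2 mm. A picture is of the moment at which its call begins.
A pose or a line that the arm cannot do raises r.IKError and nothing moves.
- r.finish_job(): hands the job in; it is judged then, once.
The state is a dict: "t": time; "qpos": joint angles; "joint_velocities": joint speeds; "joint_efforts": joint torques, N m; "tcp_pos": TCP position; "tool_rot": TCP orientation; "wrist_force": force on the tool from outside, world axes, zero at the start; "moment": the same for the moment, N m; "width": opening from 0.0 (shut) to 1.0 (fully open); "gripper_force": force on a finger pad.
Only numpy, scipy, OpenCV 4.12 (cv2) and the standard library are available. Lean on these libraries where they do the work, as an engineer would, in place of code of your own. Each camera call takes 0.05 s, during which the arm holds its last target. There are 200 camera calls.

## Working session

There is one attempt and no reset: what is moved stays moved. The work goes in short steps, each a Python script; the robot and the scene stay as the last script left them, time stands still between calls to the robot, and variables do not carry over. Pictures are saved under pics/ and viewed, at most 10 in all, crops included, and the job is handed in when it is done.

```bash
mkdir -p pics; ls
cat > h.py <<'E'
import numpy as np,cv2,pickle
from cell import r
def grab(n):
    d=r.read_camera(n); pickle.dump(d,open(n+'.pkl','wb')); return d
def cloud(d):
    K=np.array([[d['fx'],0,d['cx']],[0,d['fy'],d['cy']],[0,0,1.]])
    v,u=np.mgrid[0:480,0:640]
    p=cv2.undistortPoints(np.stack([u,v],-1).reshape(-1,1,2).astype(np.float64),K,np.array(d['dist_coeffs'],float)).reshape(480,640,2)
    z=d['z_map'].astype(float)
    c=np.dstack([p[...,0]*z,p[...,1]*z,z])
    R=cv2.Rodrigues(np.array(d['rvec'],float))[0]
    w=(c-np.array(d['tvec']).reshape(3))@R
    w[z==0]=np.nan
    return w
E
python3 - <<'E'
from h import *
for n in('side','top'):
    d=grab(n); cv2.imwrite(f'pics/{n}0.png',d['img'][...,::-1])
    R=cv2.Rodrigues(np.array(d['rvec'],float))[0]; print(n,-R.T@np.array(d['tvec']).reshape(3),R[2])
print(r.sense()['t'])
E
```

```text
pics
side [ 94.26376942 796.49721789 890.26754115] [ 0.39382791 -0.67992151 -0.61855178]
top [ 296.14706657   17.19826885 1335.49713253] [ 0.21535035 -0.00749521 -0.97650809]
0.1
```

View pics/side0.png

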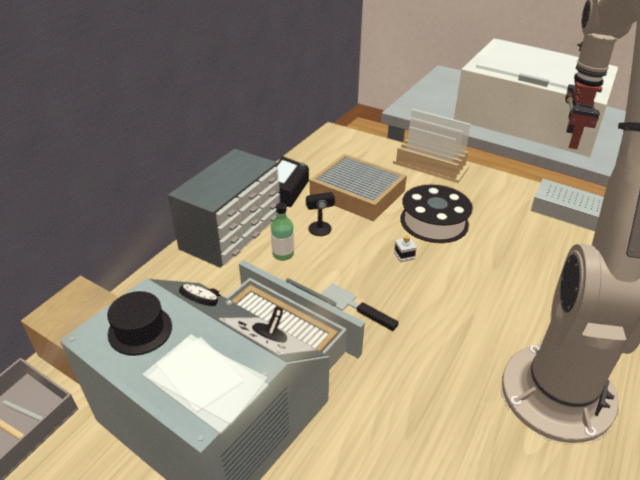

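View pics/top0.png

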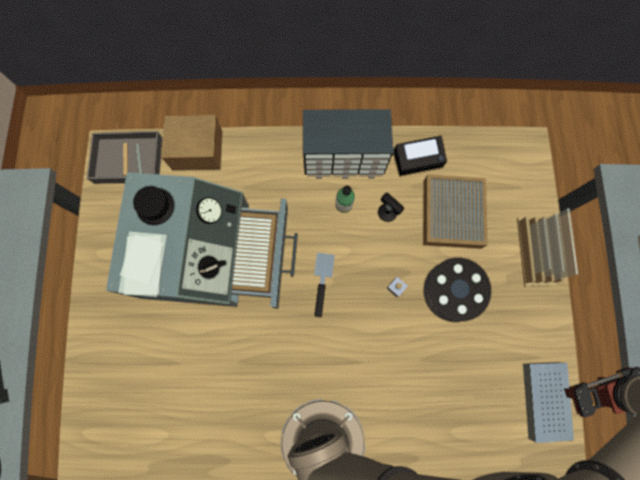

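The side view shows the unit front left, with the drawer open and the selector at about (272,325). In the top view the unit is on the left facing image-right (world −y). The selector is at (209,267), the handle bar at about (294,254), the bottle at (345,198) and the scraper at (322,285).

Run:
```python
from h import *
T=pickle.load(open('top.pkl','rb'));S=pickle.load(open('side.pkl','rb'))
a=cv2.resize(T['img'][170:310,100:310],None,fx=3.8,fy=3.8,interpolation=cv2.INTER_CUBIC)
cv2.imwrite('pics/topc.png',a[...,::-1])
a=cv2.resize(S['img'][255:365,170:370],None,fx=4,fy=4,interpolation=cv2.INTER_CUBIC)
cv2.imwrite('pics/sidec.png',a[...,::-1])
w=cloud(T); ws=cloud(S)
for n,c in(('top',w),('side',ws)):
    m=(abs(c[...,2]-236)<5)&(c[...,1]>200)
    P=c[m]; print(n,m.sum(),np.median(P,0),cv2.minAreaRect(P[:,:2].astype(np.float32)))
    # handle bar cloud
    m=(abs(c[...,2]-85)<10)&(c[...,1]<200)&(c[...,0]>300)&(c[...,0]<700)&(c[...,1]>60)
    vv,uu=np.where(m)
    print(len(uu)); 
    m=(c[...,2]>108)&(c[...,2]<124)&(c[...,1]>50)&(c[...,1]<260)&(c[...,0]>300)&(c[...,0]<800)
    P=c[m];print('front',m.sum(),np.median(P,0),cv2.minAreaRect(P[:,:2].astype(np.float32)))
for p in [(209,267),(294,254),(284,275),(283,210),(345,198),(321,300),(325,265),(398,287),(388,210)]: print('top',p,w[p[1],p[0]].round())
for p in [(272,325),(283,240),(350,350),(243,268)]: print('side',p,ws[p[1],p[0]].round())
```

```text
top 5273 [576.4465954  399.81829118 236.64588981] ((562.7681884765625, 404.48065185546875), (266.9543762207031, 325.2815856933594), 84.85407257080078)
2043
front 655 [531.24609765 120.66697906 118.27883506] ((543.7033081054688, 175.231201171875), (126.65446472167969, 318.7261047363281), 84.94082641601562)
side 11461 [559.23490469 477.27022417 235.90791045] ((560.4620361328125, 405.5417175292969), (264.1095275878906, 327.52606201171875), 84.8633041381836)
3714
front 1226 [517.03613236 125.71406689 116.57994678] ((515.6116943359375, 131.3207550048828), (121.09615325927734, 340.05560302734375), 64.6558609008789)
top (209, 267) [475. 285. 235.]
top (294, 254) [534.  76.  89.]
top (284, 275) [486. 111.   1.]
top (283, 210) [657. 106. 121.]
top (345, 198) [694. -73. 113.]
top (321, 300) [408.  -1.  13.]
top (325, 265) [515. -15.   7.]
top (398, 287) [ 438. -225.   66.]
top (388, 210) [ 667. -203.   81.]
side (272, 325) [468. 303. 223.]
side (283, 240) [690. -55.  66.]
side (350, 350) [400. 143.  39.]
side (243, 268) [682. 112. 106.]
```

View pics/topc.png

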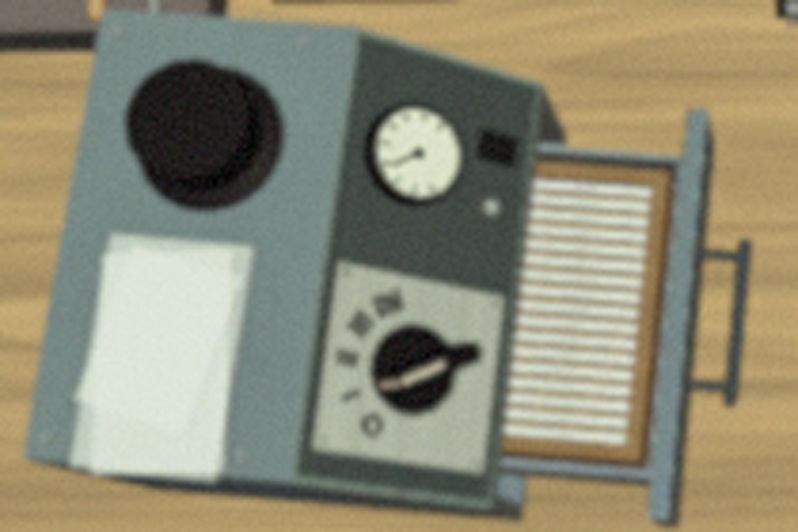

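View pics/sidec.png

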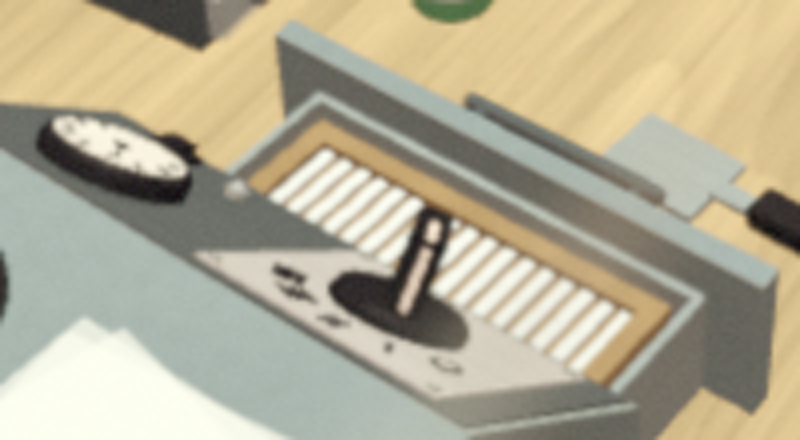

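The selector's white line points at the one-bar mark (crop pixel 347,397), so about +60° is needed. In the side crop the handle bar runs from (470,100) to (660,195). Next I fit the unit pose from corner pixels and check it against both depth clouds.

```bash
cat > fit.py <<'E'
from h import *
from scipy.optimize import least_squares
T=pickle.load(open('top.pkl','rb'));S=pickle.load(open('side.pkl','rb'))
def proj(d,P):
    K=np.array([[d['fx'],0,d['cx']],[0,d['fy'],d['cy']],[0,0,1.]])
    return cv2.projectPoints(np.array(P,float).reshape(-1,1,3),np.array(d['rvec'],float),np.array(d['tvec'],float),K,np.array(d['dist_coeffs'],float))[0][:,0]
U=np.array([[150,-160,236],[-35,-160,236],[-35,160,236],[150,160,236],[-150,-160,140],[-150,160,140]],float)
crop=np.array([[105,12],[360,35],[302,475],[28,458],[540,88],[495,503]])
px=crop/3.8+[100,170]-.4
def W(p,P):
    c,s=np.cos(p[2]),np.sin(p[2]); return P@np.array([[c,s,0],[-s,c,0],[0,0,1]])+[p[0],p[1],0]
s=least_squares(lambda p:(proj(T,W(p,U))-px).ravel(),[562,380,1.48],loss='soft_l1')
print('corner fit',s.x,np.degrees(s.x[2]),(proj(T,W(s.x,U))-px).round(1).tolist())
print('side proj',proj(S,W(s.x,U)).round(0).tolist())
for n,d in(('top',T),('side',S)):
    w=cloud(d).reshape(-1,3); w=w[~np.isnan(w[:,0])]
    inv=(w-[s.x[0],s.x[1],0])@W([0,0,s.x[2]],np.eye(3)).T
    u=inv[(abs(inv[:,0])<420)&(abs(inv[:,1])<300)]
    # panel frame
    c,sn=np.cos(np.radians(40)),np.sin(np.radians(40))
    ctr=np.array([-92.5,0,188.2])
    q=(u-ctr)@np.array([[c,0,sn],[0,1,0],[-sn,0,c]]).T
    pan=q[(abs(q[:,0])<70)&(abs(q[:,1])<155)&(abs(q[:,2])<8)]
    A=np.c_[pan[:,:2],np.ones(len(pan))];k=np.linalg.lstsq(A,pan[:,2],rcond=None)[0]
    print(n,'panel plane slope,off',k,len(pan))
    top=u[(abs(u[:,2]-236)<3)&(u[:,0]>-30)];print('top ext',np.percentile(top,[.5,99.5],axis=0).round(1).tolist())
    b=q[(abs(q[:,0])<50)&(abs(q[:,1]-72)<50)&(q[:,2]>33)&(q[:,2]<52)]
    m=cv2.minAreaRect(b[:,:2].astype(np.float32));pc=np.linalg.svd(b[:,:2]-b[:,:2].mean(0))[2][0]
    print('bar',len(b),b.mean(0).round(1),m,'dir deg',np.degrees(np.arctan2(pc[1],pc[0])),np.percentile(b[:,2],95))
    dr=u[(u[:,0]<-170)&(u[:,0]>-310)&(abs(u[:,1])<160)&(u[:,2]>113)&(u[:,2]<122)]
    h,e=np.histogram(dr[:,0],bins=range(-310,-170,5));print('front top x hist',dict(zip(e[:-1].tolist(),h.tolist())))
    hb=u[(u[:,0]<-250)&(u[:,0]>-400)&(abs(u[:,1])<65)&(u[:,2]>60)&(u[:,2]<112)]
    print('handle',len(hb),np.median(hb,0),np.percentile(hb,[2,98],axis=0).round(0).tolist())
E
python3 fit.py
```

```text
corner fit [562.61828775 383.42934081   1.49259242] 85.51924646369619 [[-0.1, -0.5], [-0.2, -2.6], [-1.2, 1.7], [0.1, 0.6], [0.9, -2.1], [0.4, 0.8]]
side proj [[59.0, 339.0], [145.0, 277.0], [287.0, 361.0], [202.0, 449.0], [198.0, 281.0], [329.0, 354.0]]
top panel plane slope,off [ 0.00386909 -0.00145844  0.8662196 ] 4434
top ext [[-29.5, -158.9, 233.1], [153.0, 158.6, 239.0]]
bar 149 [ 5.3 75.3 43.5] ((4.162384033203125, 75.33258056640625), (66.70890808105469, 16.459823608398438), 29.062253952026367) dir deg 29.960178186538194 47.34549867744515
front top x hist {-310: 0, -305: 0, -300: 0, -295: 0, -290: 0, -285: 0, -280: 0, -275: 85, -270: 172, -265: 176, -260: 134, -255: 1, -250: 0, -245: 0, -240: 0, -235: 0, -230: 0, -225: 0, -220: 0, -215: 0, -210: 0, -205: 0, -200: 0, -195: 0, -190: 0, -185: 0, -180: 0}
handle 325 [-301.11875672    2.75487858   87.51696281] [[-312.0, -60.0, 69.0], [-251.0, 62.0, 107.0]]
side panel plane slope,off [ 0.01066758 -0.00296465  0.72636473] 2842
top ext [[-29.5, -157.2, 233.2], [153.7, 164.2, 238.9]]
bar 127 [12.8 81.1 40.5] ((3.415355682373047, 75.51451110839844), (69.43035888671875, 15.68358325958252), 30.11324119567871) dir deg 31.12259099359822 43.35809542627546
front top x hist {-310: 0, -305: 0, -300: 0, -295: 0, -290: 0, -285: 0, -280: 0, -275: 48, -270: 241, -265: 260, -260: 327, -255: 84, -250: 0, -245: 0, -240: 0, -235: 0, -230: 0, -225: 0, -220: 0, -215: 0, -210: 0, -205: 0, -200: 0, -195: 0, -190: 0, -185: 0, -180: 0}
handle 873 [-255.63132031    3.56457631   90.28157382] [[-309.0, -61.0, 78.0], [-250.0, 62.0, 111.0]]
```

```bash
cat >> h.py <<'E'
from scipy.spatial.transform import Rotation as Ro
O=np.array([562.6,383.4,0]);YAW=np.radians(85.4)
RU=Ro.from_euler('z',YAW).as_matrix()
def wp(p): return O+RU@np.array(p,float)
def quat(R): q=Ro.from_matrix(R).as_quat(); return [q[3],q[0],q[1],q[2]]
c,s=np.cos(np.radians(40)),np.sin(np.radians(40))
RP=RU@np.array([[c,0,-s],[0,1,0],[s,0,c]])
def pp(p): return wp([-92.5,0,188.2])+RP@np.array(p,float)
def selq(th,sg):   # tool z into panel, tool x = sg*bar direction at th deg from up-slope
    x=RP@np.array([np.cos(np.radians(th)),np.sin(np.radians(th)),0])*sg; z=-RP[:,2]
    return quat(np.column_stack([x,np.cross(z,x),z]))
def downq(sg): # tool x along sg*unit x
    x=RU[:,0]*sg; z=np.array([0,0,-1.]); return quat(np.column_stack([x,np.cross(z,x),z]))
SEL=[3.8,75.4]
E
python3 - <<'E'
from h import *
for sg in(1,-1):
    for p in([-350,3,260],[-350,3,83],[-206,3,83]):
        q=r.inverse_kinematics(wp(p),downq(sg)); print(sg,p,wp(p).round(),None if q is None else np.round(q,2))
    for h in(36,130):
      for th in(30,-30):
        q=r.inverse_kinematics(pp(SEL+[h]),selq(th,sg)); print('sel',sg,h,th,pp(SEL+[h]).round(),None if q is None else np.round(q,2))
E
```

```text
1 [-350, 3, 260] [532.  35. 260.] [ 0.46  0.32 -0.78  1.83  0.25  1.09 -0.49]
1 [-350, 3, 83] [532.  35.  83.] [ 0.33  0.54 -0.65  1.99  0.46  0.77 -0.67]
1 [-206, 3, 83] [543. 178.  83.] [ 0.3   0.73 -1.    1.88  0.76  0.96 -1.13]
sel 1 36 30 [478. 277. 218.] [ 0.4   0.38 -0.82  2.09 -0.68  0.59  0.64]
sel 1 36 -30 [478. 277. 218.] [ 0.42  0.38 -0.84  2.08 -0.66  0.59 -0.42]
sel 1 130 30 [474. 217. 290.] [ 0.72  0.29 -1.01  2.03 -0.59  0.8   0.59]
sel 1 130 -30 [474. 217. 290.] [ 0.63  0.25 -0.89  2.04 -0.65  0.83 -0.41]
-1 [-350, 3, 260] [532.  35. 260.] [ 0.73  0.46 -1.18  1.82  0.46  1.18  2.47]
-1 [-350, 3, 83] [532.  35.  83.] [ 0.68  0.8  -1.19  1.97  0.89  1.03  2.13]
-1 [-206, 3, 83] [543. 178.  83.] [ 0.4   0.85 -1.19  1.88  0.91  1.09  1.9 ]
sel -1 36 30 [478. 277. 218.] [ 0.11  0.3  -0.46  2.1  -0.88  0.67 -2.33]
sel -1 36 -30 [478. 277. 218.] [ 0.65  0.52 -1.16  2.07 -0.29  0.52  2.39]
sel -1 130 30 [474. 217. 290.] [ 0.2   0.17 -0.4   2.06 -0.81  0.9  -2.37]
sel -1 130 -30 [474. 217. 290.] [ 0.83  0.34 -1.16  2.03 -0.49  0.78  2.59]
```

Run:
```python
from h import *
r.set_gripper(0.0)
r.move_ptp(wp([-350,3,260]),downq(1))
r.move_straight(wp([-350,3,83]),speed=150)
s=r.sense();print(s['t'],s['tcp_pos'],s['wrist_force'])
g=r.move_straight(wp([-232,3,83]),speed=60,guard=25)
s=r.sense();print(g,s['t'],s['tcp_pos'],wp([-232,3,83]),s['wrist_force'])
if not g:
    g=r.move_straight(wp([-203,3,83]),speed=25,guard=25)
r.hold(.4)
s=r.sense();p=RU.T@(np.array(s['tcp_pos'])-O);print(g,s['t'],p,s['wrist_force'])
d=grab('top');cv2.imwrite('pics/t1.png',cv2.resize(d['img'][150:330,90:330],None,fx=3,fy=3,interpolation=cv2.INTER_CUBIC)[...,::-1])
```

```text
5.5417 [532.19088263  34.93323211  83.79502075] [0.23991185 0.01527263 0.91031149]
False 7.6583 [540.74528521 152.34763437  82.91562835] [541.00351292 152.38789697  83.        ] [ 0.48810404  0.32440242 -0.13963896]
True 8.6417 [-229.09203223    3.75026318   81.96393363] [ 0.39359588  0.27273871 -0.20903623]
```

View pics/t1.png

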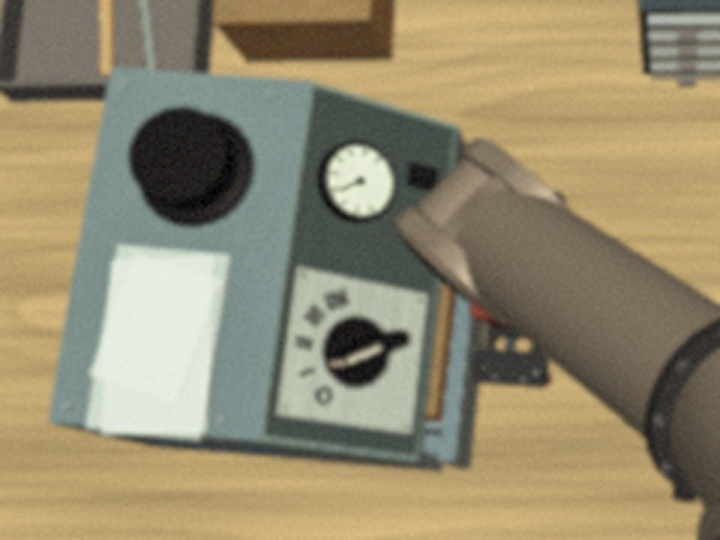

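The drawer is still open about 15 mm (a filter strip shows at crop pixel 440,350). The guard tripped on meeting the catch, so I push on slowly.

Run:
```python
from h import *
x=-229
while x>-300 and x<-198:
    x+=3
    g=r.move_straight(wp([x,3,83]),speed=20,guard=45)
    s=r.sense();p=RU.T@(np.array(s['tcp_pos'])-O);print(x,g,round(s['t'],2),p.round(1),np.round(s['wrist_force'],1))
    if g or np.linalg.norm(s['wrist_force'])>22: break
```

```text
-226 False 9.01 [-228.2    3.6   82.2] [-1.7 -4.6 -0.9]
-223 False 9.31 [-227.7    3.5   82.2] [ -1.3 -10.5   2.6]
-220 False 9.61 [-223.3    3.5   82.2] [-1.2 -7.2 -0.5]
-217 False 9.91 [-217.5    3.4   82.6] [-0.  -3.3 -1.9]
-214 False 10.21 [-214.2    3.2   82.8] [-2.2 -4.2 -1.9]
-211 False 10.51 [-214.1    3.2   82.7] [ -2.8 -10.1   3.5]
-208 False 10.81 [-213.9    3.2   82.7] [ -4.9 -16.5   9.1]
-205 False 11.11 [-213.8    3.2   82.7] [ -7.6 -24.   14.4]
```

The drawer is against its stop at −214, as predicted. I retreat, check it, then grip the selector.

Run:
```python
from h import *
r.move_straight(wp([-260,3,83]),speed=60)
r.move_straight(wp([-270,3,280]),speed=200)
r.set_gripper(0.6)
r.move_ptp(pp(SEL+[140]),selq(30,1))
d=grab('side');cv2.imwrite('pics/s2.png',d['img'][150:480,60:500][...,::-1])
s=r.sense();print(s['t'],s['tcp_pos'],pp(SEL+[140]),np.round(s['qpos'],2),np.round(s['wrist_force'],1))
```

```text
15.3917 [473.26523305 210.63090849 298.09175703] [473.04080616 210.44614916 297.88881495] [ 0.8   0.3  -1.1   2.02 -0.55  0.82  0.55] [ 0.1  0.6 -0.4]
```

View pics/s2.png

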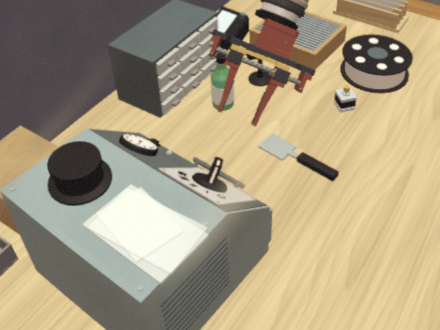

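The drawer is home: the handle sits just behind the panel edge at (215,170), and the bystanders haven't moved. The fingers straddle the knob axis at (213,170), so I go down, grip and turn.

Run:
```python
from h import *
def rep(m):
    s=r.sense();print(m,round(s['t'],2),(RP.T@(np.array(s['tcp_pos'])-pp([0,0,0]))).round(1),np.round(s['wrist_force'],1),np.round(s['moment'],2),s['width'],s['gripper_force'],round(s['qpos'][6],3))
g=r.move_straight(pp(SEL+[37]),speed=80,guard=10);rep(g)
if not g:
    r.set_gripper(0.0);rep('grip')
    q=np.array(r.sense()['qpos'])
    if 0.12<r.sense()['width']<0.3:
        for k in range(1,9):
            q2=q.copy();q2[6]-=np.radians(60)*k/8;r.movej(q2);rep(k)
```

```text
False 16.83 [ 3.8 75.  37.4] [-0.1 -1.2  0.2] [-0.64 -0.07  0.  ] 0.6021228666650236 0.0 0.462
grip 17.49 [ 4.2 74.7 37.1] [ 2.8  2.6 -2.2] [-0.36 -0.56 -0.42] 0.18263829271410814 29.9675515294075 0.462
1 17.75 [ 4.2 74.5 37.1] [ 2.   1.2 -2.1] [-0.5  -0.44 -0.22] 0.1781302799118281 29.97089982032776 0.334
2 18.01 [ 4.3 74.4 37.1] [ 3.7  3.3 -2.5] [-0.45 -0.52 -0.43] 0.17973576363072394 29.966348111629486 0.206
3 18.27 [ 4.4 74.3 37.1] [ 4.1  3.5 -4.2] [-0.43 -0.69 -0.46] 0.18309151019530953 29.966073632240295 0.074
4 18.52 [ 4.4 74.1 37.2] [ 3.8  4.8 -4.4] [-0.48 -0.62 -0.63] 0.1809321133383122 29.96800035238266 -0.057
5 18.77 [ 4.3 73.9 37.2] [ 4.8  5.5 -4.7] [-0.47 -0.76 -0.67] 0.18071463139141059 29.964664578437805 -0.188
6 19.02 [ 4.4 73.8 37.2] [ 5.8  4.6 -5.5] [-0.48 -0.82 -0.76] 0.17964257937972414 29.96461808681488 -0.319
7 19.27 [ 4.3 73.6 37.2] [ 5.9  5.2 -6.4] [-0.53 -0.96 -0.77] 0.18222948301190114 29.964319467544556 -0.45
8 19.52 [ 4.2 73.5 37.2] [ 6.2  5.6 -7.7] [-0.49 -0.89 -0.93] 0.17902893658305385 29.96783673763275 -0.581
```

Run:
```python
from h import *
r.hold(.4); r.set_gripper(0.6)
r.move_straight(pp(SEL+[150]),speed=80)
r.move_ptp(wp([-400,-40,330]),downq(1))
r.hold(.3)
s=r.sense();print(s['t'],np.round(s['wrist_force'],1))
d=grab('top');b0=d['img'][180:310,110:310];a=cv2.resize(b0,None,fx=4,fy=4,interpolation=cv2.INTER_CUBIC);cv2.imwrite('pics/t3.png',a[...,::-1])
for n,d in(('top',d),('side',grab('side'))):
    w=cloud(d).reshape(-1,3);w=w[~np.isnan(w[:,0])]
    q=(w-pp([0,0,0]))@RP
    b=q[(abs(q[:,0]-4)<45)&(abs(q[:,1]-75)<45)&(q[:,2]>33)&(q[:,2]<52)]
    print(n,len(b),cv2.minAreaRect(b[:,:2].astype(np.float32)))
    u=(w-O)@RU
    f=u[(u[:,0]<-153)&(u[:,0]>-300)&(abs(u[:,1])<150)&(u[:,2]>112)&(u[:,2]<122)]
    print('front',len(f),np.percentile(f[:,0],[1,50,99]))
```

```text
23.4833 [ 1.   0.3 -0. ]
top 177 ((3.6273670196533203, 74.06910705566406), (18.09174346923828, 67.2603759765625), 60.52278518676758)
front 361 [-163.57951079 -158.16484815 -153.09886711]
side 269 ((4.173116683959961, 76.31135559082031), (19.83599281311035, 66.07823181152344), 58.48094177246094)Traceback (most recent call last):
  File "<stdin>", line 15, in <module>
    return _quantile_unchecked(
        a, q, axis, out, overwrite_input, method, keepdims, weights)
    return _ureduce(a,
                    func=_quantile_ureduce_func,
    ...<5 lines>...
                    overwrite_input=overwrite_input,
                    method=method)
    r = func(a, **kwargs)
    result = _quantile(arr,
                       quantiles=q,
    ...<2 lines>...
                       out=out,
                       weights=wgt)
    slices_having_nans = np.isnan(arr[-1, ...])
                                  ~~~^^^^^^^^^
IndexError: index -1 is out of bounds for axis 0 with size 0
```

View pics/t3.png

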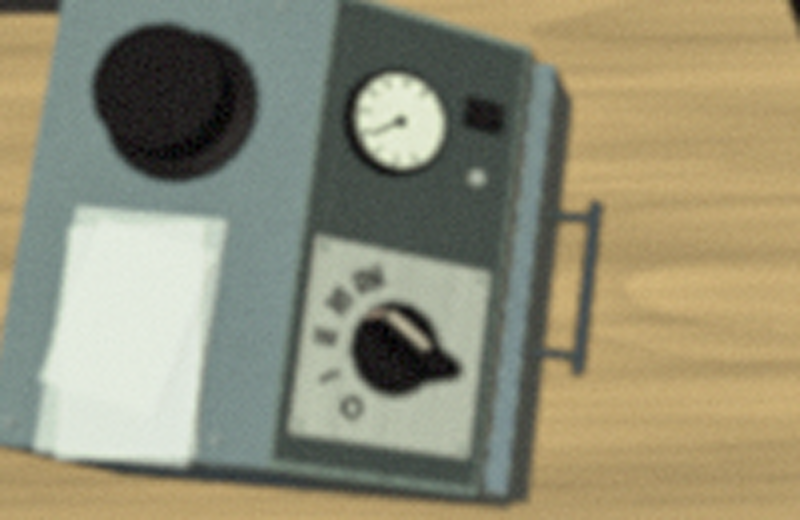

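The bar's short side lies at 60°, so the pointer is at −30°, the three-bar mark at (340,300). The face is at −163, so the drawer is home. The arm is clear.

```bash
python3 -c "
from cell import r
print(r.finish_job())"
```

```text
the job is handed in; nothing more can be done
None
```

The drawer is fully home in its catch, the fan selector rests at the three-bar mark and is released, and the job is handed in at about 24 s of the 51 s allowed; the judge's result was not shown.

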